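# Re-zero the spice mill and hold the setting

## Task

The hopper is off the spice mill and I want to set the grind again. First clear the two spilled lumps of dried ginger off the mill's flat top into the deep open scrap pan beside it; then screw the mill's knurled adjusting cap down (clockwise) until it bottoms out, back it off a quarter turn, and finish still gripping the cap there so that it cannot shift while I nip up the lock screw. Leave the hopper, the squeeze bottle and the bowl where they stand, and do not upset the pan.

Things in the scene. Friction and masses are not known exactly. Their poses are not given: they have to be found in the camera images.
- mill: Spice mill, fixed: low white-enamelled box 260 (x) x 200 (y) mm, flat top 150 mm above the work surface. Origin: centre of its underside; -x is the spout side (spout out to x = -181 mm, 129 mm high). The knurled cap's axis is at x = -60 mm, y = 0, on a fixed clamp ring of 60 mm diameter that rises 14 mm from the flat top; its lock screw (-y side, out to 52 mm from the axis) is no higher.
- cap_center (a point): Centre of the adjusting cap: upright knurled aluminium cylinder, 56 mm diameter, 38 mm tall, dark feed hole in its top. Already started on its thread; cannot be lifted off. Bottomed out, its underside is 18 mm above the mill's flat top, this point 187 mm above the work surface; it rises 6 mm per turn unscrewed. Axes turn with it: the black index line on top and side points to its -x.
- cap (a joint): Angle of the adjusting cap, rad: 0 = bottomed out on a hard stop (its index line then meets the long line on the mill's top, towards the spout); grows as it is unscrewed, anticlockwise from above (right-hand thread). Starts between 1.9 and 3.9, at most 4.6. Turns with about 0.08 N m of friction and stays where it is left.
- lump_a_center (a point): A knobbly lump of dried ginger root, about 53 long (x) x 24 wide (y) x 24 high mm, 22 g, pale brown, lying on the mill's flat top behind the cap. This point: its centre, half-way up (12 mm above what it lies on); x along its length.
- lump_b_center (a point): The second lump, alike in size and look, lying on the mill's flat top behind the cap on the other side. This point: its centre, half-way up; x along its length.
- pan: Scrap pan: deep open black plastic catering pan 176 (x) x 162 (y) x 100 high mm, 3 mm walls, inner floor 162 x 148 mm and 3 mm up, 0.5 kg, loose on the work surface, on the other side (left or right) from the mill. Origin: centre of its underside, z up.
- hopper: Bystander: the mill's clear plastic hopper, taken off and standing wide end down, 128 mm diameter, 125 mm tall. Origin: centre of its underside.
- squeeze: Bystander: a pale squeeze bottle, 60 mm diameter, 150 mm tall and then a nozzle up to 195 mm. Origin: centre of its underside.
- bowl: Bystander: a steel bowl, 144 mm across the rim, 50 mm high. Origin: centre of its underside.

How it is judged:
By the outcome, as a careful person would: the job done as asked, in the order asked, and still so for the second after the job is handed in, while the arm keeps its last pose, push and grip.
It also fails if it takes over 72 s, if anything falls off the work surface, if the arm or the gripper's body presses on something with over 40 N, if the wrist force passes 120 N, or if a joint passes its speed limit or range.

## Robot

A 7-joint arm with a two-finger parallel gripper is mounted at the origin on the work surface. World frame = base frame: x ahead of the robot, y to its left, z up, the work surface at z = 0. Lengths are in m, angles in rad, forces in N, time in s.
With the tool pointing down it reaches from about 0.4 to 0.9 m from the base axis. Payload 5.5 kg.
Tool frame: the origin (TCP) lies at the centre of the arm's flange, where the gripper is bolted on; the fingertips stand 178 mm ahead of it and the grasp point (between the pads) lies 159 mm ahead of it; z points along the fingers, y is the direction in which the jaws open and shut (so a half turn about z gives the same grasp; the last joint's range is limited). The gripper opens to 92 mm and grips with 3 to 60 N. Pads are 19 mm wide; open, the fingers measure 130 mm over their backs; the gripper's body (75 mm by 190 mm) begins 47 mm behind the grasp point.
Start: joints at [1.412, 0.501, -0.427, 1.55, 0.221, 1.138, -0.21], TCP at [0.266, -0.593, 0.405] pointing down, gripper open.
Joint ranges: [-2.88, 2.88], [-0.31, 2.03], [-1.54, 1.56], [0.2, 2.42], [-1.41, 4.55], [0.19, 2.02], [-2.57, 2.57]. Speed limits (rad/s): [2.57, 2.57, 3.14, 3.14, 3.14, 3.14, 3.14].

## Interface

Orientations are given as a rotation vector (axis times angle).
In Python, from station import robot gives the robot as it stands.
- The arm moves only by the tool play_rows, never from a script. Its argument "series" is one flat list of numbers, 7 for each row, row after row: the shift along the tool's x, y, z in mm, then the turn, a rotation vector about the tool's x, y, z in degrees, then the gripper's target within -1 to 1 (fully open at 1, half-way at 0, shut at -1). In form: [x, y, z, rx, ry, rz, fingers, x, y, z, rx, ry, rz, fingers, ...]. A call has 1 to 5 rows; each row shifts and turns the commanded pose from where the row before left it, along the tool's axes as they then stand; what a row does not reach is not made up. A row lasts 1/10 s, in which the tool goes at most 50 mm and 8.59 degrees, less where a joint would pass 70% of its speed; a pose out of reach is approached as far as the arm can. A call with a gripper value outside its range is refused whole. The fingers move at their own pace and stop on an object; the grip force is fixed at half the most. Time passes only in rows, so rows that do not move let the fingers close. It gives the time, the measured TCP pose, the force and the opening at its end, in the units of the state.
- robot.get_state(): the state, without advancing time (a new reading comes with each control period).
- robot.camera(name): name is "scene" or "side" or "wrist"; returns a dict with "image" (384x512x3 uint8, red, green, blue), "intrinsics" (3x3 intrinsics, pixels), "k1" (the pictures are not rectified: a ray, as slopes to the right and down, at radius r is drawn at 1 + k1 r^2 times it, then the intrinsics apply), "rvec" (rotation vector, rad) and "tvec" (3), from world to camera coordinates, as OpenCV has them. Camera axes: x right, y down, z forward; pixel columns grow to the right and rows downward; lengths in m; the calibration is good to about 2 mm. A picture is of the moment at which its call begins. There is no depth.
- robot.sign_off(): hands the job in, once; it reports no verdict.
Trained networks look in a picture, given as the dict that the camera call returned (one of the last four; its "shot" number tells which), for a name from the list of things; names that differ only in an ending like _2 or _b are one class to them, and where a whole thing is asked for, a point or a joint stands for the part that bears it (a point fixed in the world has none). Each returns a list of dicts, best first, with "conf" (0 to 1); they miss things now and then, are a little off and sometimes report something else, mostly with a low value. They report only what shows in the picture. A call takes as long as a camera call.
- robot.recognise(picture, query): "at" ([row, column] in pixels, amid what is visible of it).
The state is a dict: "clock": time; "joints": joint angles; "dq": joint speeds; "joint_efforts": joint torques, N m; "position": TCP position; "tool_rot": TCP orientation; "wrist_force": force on the tool from outside, world axes, zero at the start; "ft_torque": the same for the moment, N m; "grip_width": finger opening in m.
Only numpy, scipy, OpenCV 4.12 (cv2) and the standard library are available. Lean on these libraries where they do the work, as an engineer would, in place of code of your own. Each camera call takes 0.05 s, during which the arm holds its last target. There are 200 camera calls.

## Working session

There is one attempt and no reset: what is moved stays moved. The work goes in short steps, Python scripts to look and compute and a tool call to move; the robot and the scene stay as the last step left them, time stands still between calls to the robot, and variables do not carry over. Pictures are saved under pics/ and viewed, about 8 in all and at most 12, crops included, and the job is handed in when it is done.

Besides the shell and the picture viewer there is one more tool, called after "Request:" as name(argument=value, ...), one argument or row to a line, values as JSON. play_rows: Moves the arm, as the interface text tells. Its arguments: {"type":"object","properties":{"series":{"type":"array","items":{"type":"number"}}},"required":["series"]}

```bash
mkdir -p pics; cat > h.py <<'E'
import numpy as np, cv2
from scipy.spatial.transform import Rotation as R
from station import robot
def ray(p,rc):
    K=np.array(p["intrinsics"]);k=p["k1"]
    d=np.array([k,0,0,0,0],float)
    u=cv2.undistortPoints(np.array([[[rc[1],rc[0]]]],float),K,d)[0,0]
    Rm=cv2.Rodrigues(np.array(p["rvec"],float))[0];t=np.array(p["tvec"],float)
    return -Rm.T@t, Rm.T@np.array([u[0],u[1],1])
def onz(p,rc,z):
    o,d=ray(p,rc); return o+d*(z-o[2])/d[2]
def proj(p,X):
    K=np.array(p["intrinsics"],float)
    return cv2.projectPoints(np.atleast_2d(np.array(X,float)),np.array(p["rvec"],float),np.array(p["tvec"],float),K,np.array([p["k1"],0,0,0,0],float))[0][:,0]
def save(n,im): cv2.imwrite("pics/"+n+".png",np.ascontiguousarray(im[...,::-1]))
E
python3 - <<'E'
from h import *
Z={"mill":.1,"cap_center":.19,"lump_a_center":.162,"pan":.05,"hopper":.06,"squeeze":.09,"bowl":.03}
np.set_printoptions(precision=3,suppress=True)
for c in ["scene","side","wrist"]:
    p=robot.camera(c); save(c+"0",p["image"])
    print(c,ray(p,(192,256)))
    for q in Z:
        for r in robot.recognise(p,q)[:3]: print(q,np.round(r["at"]),round(r["conf"],2),onz(p,r["at"],Z[q]))
s=robot.get_state();print(s)
E
```

```text
scene (array([ 1.485, -0.332,  0.962]), array([-0.695,  0.26 , -0.671]))
mill [185. 292.] 0.89 [0.604 0.124 0.1  ]
cap_center [144. 290.] 0.74 [0.506 0.158 0.19 ]
lump_a_center [173. 312.] 0.41 [0.637 0.172 0.162]
hopper [248. 271.] 0.57 [ 0.79  -0.029  0.06 ]
squeeze [208.  90.] 0.96 [ 0.459 -0.497  0.09 ]
bowl [147. 359.] 0.93 [0.426 0.496 0.03 ]
side (array([0.169, 0.756, 1.029]), array([ 0.351, -0.605, -0.714]))
mill [248. 248.] 0.7 [0.534 0.161 0.1  ]
cap_center [230. 259.] 0.75 [0.504 0.155 0.19 ]
pan [179. 316.] 0.59 [ 0.515 -0.233  0.05 ]
hopper [183. 218.] 0.78 [ 0.771 -0.033  0.06 ]
squeeze [139. 362.] 0.97 [ 0.454 -0.466  0.09 ]
wrist (array([ 0.34 , -0.56 ,  0.384]), array([-0.262, -0.126, -0.957]))
squeeze [  0. 251.] 0.67 [ 0.419 -0.522  0.09 ]
{'clock': 1.2, 'joints': array([ 1.412,  0.501, -0.427,  1.55 ,  0.221,  1.138, -0.21 ]), 'dq': array([ 0.001,  0.001, -0.001, -0.001,  0.   ,  0.001,  0.003]), 'joint_efforts': array([  0.   , -56.646,  -5.81 , -27.95 ,  -0.067,   0.021,  -0.   ]), 'position': array([ 0.266, -0.593,  0.405]), 'tool_rot': array([-3.072, -0.658, -0.   ]), 'wrist_force': array([ 0.749,  0.258, -0.01 ]), 'ft_torque': array([-0.022,  0.004, -0.037]), 'grip_width': 0.09199265284188128}
```

View pics/scene0.png

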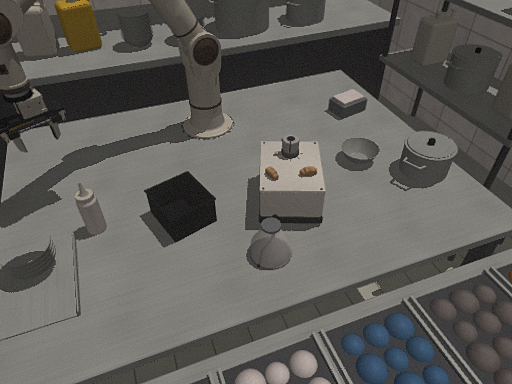

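View pics/side0.png

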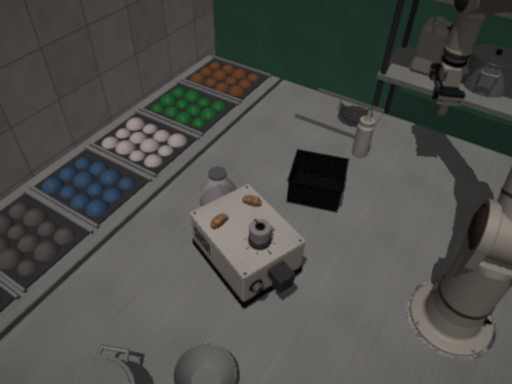

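The scene view shows the mill (cap near row 144, col 290; lumps at (172,271) and (172,309)), the pan at (205,181), the hopper at (245,271) and the bottle at (210,92). In the side view the cap is at (232,260), the lumps at (220,219) and (200,252), and the pan at (180,318). I'll enlarge both for corners.

```bash
python3 - <<'E'
from h import *
a=cv2.imread("pics/scene0.png");b=cv2.imread("pics/side0.png")
A=cv2.resize(a[120:230,140:340],None,fx=4,fy=4,interpolation=3)[:,:800]
cv2.imwrite("pics/c1.png",cv2.convertScaleAbs(A,alpha=1.3,beta=20))
B=cv2.resize(b[145:305,180:360],None,fx=3.7,fy=3.7,interpolation=3)
cv2.imwrite("pics/c2.png",cv2.convertScaleAbs(B,alpha=1.3,beta=20))
E
```

```text
(no output)
```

View pics/c1.png

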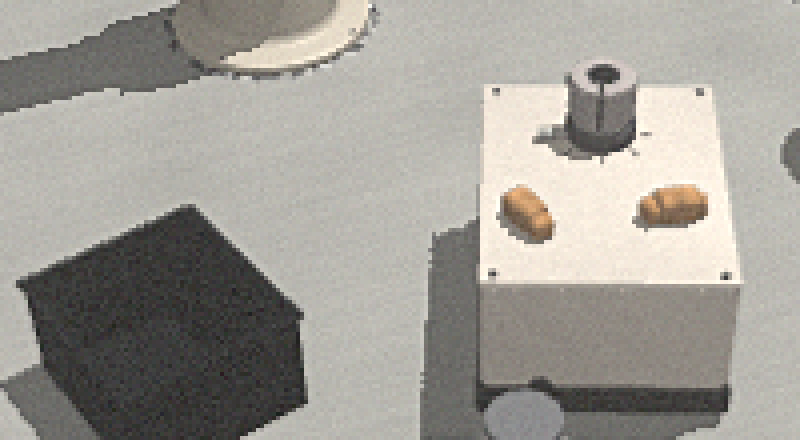

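View pics/c2.png

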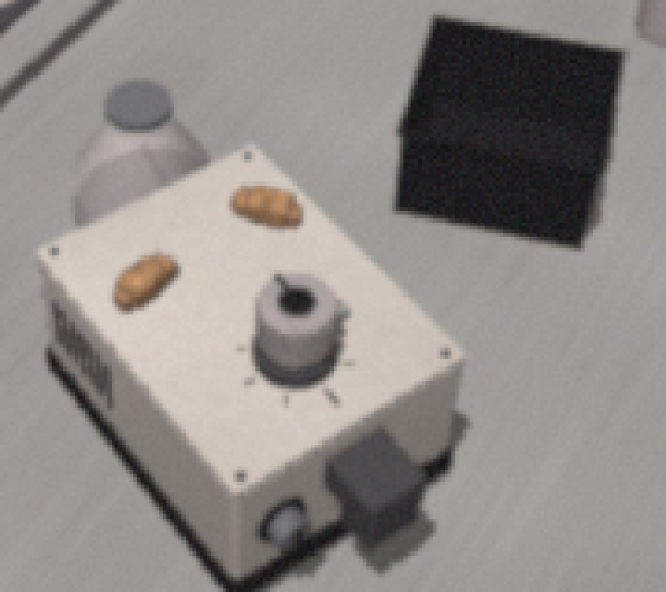

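c1 shows the mill's top corners at (486,85), (712,85), (742,282) and (478,282), and the pan rim at (190,205), (300,318) and (18,283). In c2 the top corners are (252,147), (465,355), (238,492) and (38,250), and the index line points away from the spout. Now the numbers.

```bash
python3 - <<'E'
from h import *
np.set_printoptions(precision=3,suppress=True)
S=robot.camera("scene");D=robot.camera("side")
f1=lambda c,r,z:onz(S,(r/4+119.6,c/4+139.6),z)[:2]
f2=lambda c,r,z:onz(D,(r/3.7+144.6,c/3.7+179.6),z)[:2]
def tri(a,b):
    o1,d1=ray(S,(a[1]/4+119.6,a[0]/4+139.6));o2,d2=ray(D,(b[1]/3.7+144.6,b[0]/3.7+179.6))
    t=np.linalg.lstsq(np.c_[d1,-d2],o2-o1,rcond=None)[0];p,q=o1+d1*t[0],o2+d2*t[1];return (p+q)/2,np.linalg.norm(p-q)
# order: (+x,-y),(-x,-y),(-x,+y),(+x,+y)
M1=[f1(478,282,.15),f1(486,85,.15),f1(712,85,.15),f1(742,282,.15)]
M2=[f2(252,147,.15),f2(465,355,.15),f2(238,492,.15),f2(38,250,.15)]
for M in (M1,M2):
    M=np.array(M);print(M,"c",M.mean(0)); v=M[0]-M[1]+M[3]-M[2];print("yaw",np.degrees(np.arctan2(v[1],v[0])),np.linalg.norm(v)/2,np.linalg.norm(M[2]-M[1]))
print("captop",f1(604,73,.209),f2(296,300,.209),tri((604,73),(296,300)))
print("idx end",f1(602,88,.209),f2(279,278,.209))
print("lumpA(-y)",f1(527,213,.162),f2(267,206,.162)," lumpB",f1(674,206,.162),f2(146,280,.162))
print("-y ends",f1(508,195,.165),f1(545,234,.165),f2(235,200,.165),f2(298,215,.165))
print("+y ends",f1(642,211,.165),f1(705,203,.165),f2(118,300,.165),f2(172,262,.165))
print("pan rim S",f1(190,205,.1),f1(300,318,.1),f1(18,283,.1)," D",f2(436,17,.1),f2(622,50,.1),f2(403,132,.1),f2(608,160,.1))
print("hopper top S",f1(523,415,.125),f2(138,105,.125))
E
```

```text
[[ 0.639 -0.005]
 [ 0.402  0.095]
 [ 0.475  0.277]
 [ 0.713  0.179]] c [0.557 0.137]
yaw -22.72737047733992 0.25717089701626844 0.19644545888238438
[[ 0.638 -0.002]
 [ 0.402  0.092]
 [ 0.475  0.272]
 [ 0.713  0.175]] c [0.557 0.134]
yaw -22.018236032875368 0.25533565510479866 0.1942290160855297
captop [0.501 0.16 ] [0.503 0.156] (array([0.503, 0.158, 0.211]), np.float64(0.0007881382509933285))
idx end [0.519 0.149] [0.523 0.146]
lumpA(-y) [0.591 0.055] [0.588 0.055]  lumpB [0.625 0.165] [0.623 0.164]
-y ends [0.568 0.048] [0.622 0.056] [0.61  0.065] [0.563 0.053]
+y ends [0.625 0.137] [0.634 0.187] [0.627 0.192] [0.615 0.142]
pan rim S [ 0.406 -0.176] [ 0.575 -0.13 ] [ 0.452 -0.328]  D [ 0.614 -0.279] [ 0.452 -0.329] [ 0.567 -0.13 ] [ 0.407 -0.193]
hopper top S [ 0.757 -0.017] [ 0.758 -0.015]
```

```bash
cat >> h.py <<'E'
def plan(x,y,z,yaw=None):
    "tool-frame shift (mm) and rz (deg) to the down-pointing target; yaw = world heading of tool y"
    s=robot.get_state();Rm=R.from_rotvec(s["tool_rot"]);d=Rm.inv().apply(np.array([x,y,z])-s["position"])*1000
    ty=Rm.as_matrix()[:,1];h=np.degrees(np.arctan2(ty[1],ty[0]))
    tz=Rm.as_matrix()[:,2]
    out="t=%.1f shift %s tooly=%.1f tz=%s q7=%.2f w=%.3f F=%s M=%s"%(s["clock"],np.round(d,1),h,np.round(tz,3),s["joints"][6],s["grip_width"],np.round(s["wrist_force"],1),np.round(s["ft_torque"],2))
    if yaw is not None: out+=" rz=%.1f"%(-((yaw-h+180)%360-180))
    print(out)
E
python3 -c "
from h import *
plan(.590,.055,.42,-79)"
```

```text
t=1.3 shift [ 560.8 -458.7  -15.3] tooly=-65.8 tz=[-0.  0. -1.] q7=-0.21 w=0.092 F=[-0.  -0.3 -0.2] M=[-0.03  0.03  0.03] rz=13.2
```

Request:
play_rows(
  series=[37,-30,-1,0,0,2.6,1,37,-30,-1,0,0,2.6,1,37,-30,-1,0,0,2.6,1,37,-30,-1,0,0,2.6,1,37,-30,-1,0,0,2.6,1],
)

```text
clock: 1.8
position: [0.3927, -0.3897, 0.4101]
tool_rot: [3.126, 0.302, 0.0]
wrist_force: [0.6, -0.6, 0.2]
grip_width: 0.0917
```

```bash
python3 -c "
from h import *
plan(.590,.055,.42,-79)"
```

```text
t=1.8 shift [ 278.8 -398.7  -10.1] tooly=-79.0 tz=[ 0.    -0.001 -1.   ] q7=-0.79 w=0.092 F=[ 0.6 -0.6  0.2] M=[-0.01 -0.04 -0.02] rz=0.0
```

Request:
play_rows(
  series=[28,-40,-1,0,0,0,1,28,-40,-1,0,0,0,1,28,-40,-1,0,0,0,1,28,-40,-1,0,0,0,1,28,-40,-1,0,0,0,1],
)

```text
clock: 2.3
position: [0.4912, -0.1662, 0.4152]
tool_rot: [3.126, 0.305, 0.001]
wrist_force: [0.3, -0.4, -0.8]
grip_width: 0.0919
```

Request:
play_rows(
  series=[28,-40,-1,0,0,0,1,28,-40,-1,0,0,0,1,28,-40,-1,0,0,0,1,28,-40,-1,0,0,0,1,0,0,0,0,0,0,1],
)

```text
clock: 2.8
position: [0.5707, 0.0193, 0.4198]
tool_rot: [-3.12, -0.323, -0.006]
wrist_force: [-0.2, -0.2, 0.1]
grip_width: 0.0918
```

```bash
python3 - <<'E'
from h import *
np.set_printoptions(precision=3,suppress=True)
p=robot.camera("wrist");save("w1",p["image"])
for q,z in (("lump_a_center",.162),("cap_center",.21)):
    for r in robot.recognise(p,q)[:3]: print(q,np.round(r["at"]),round(r["conf"],2),onz(p,r["at"],z))
plan(.590,.055,.42,-79)
E
```

```text
lump_a_center [215. 432.] 0.59 [ 0.592 -0.134  0.162]
lump_a_center [100.  91.] 0.57 [0.627 0.163 0.162]
cap_center [234.  81.] 0.94 [0.538 0.14  0.21 ]
t=3.0 shift [ 28.8 -39.8  -1.6] tooly=-78.8 tz=[-0.001 -0.001 -1.   ] q7=-1.66 w=0.092 F=[ 0.1 -0.3  0.2] M=[-0.05 -0.03  0.  ] rz=0.2
```

View pics/w1.png

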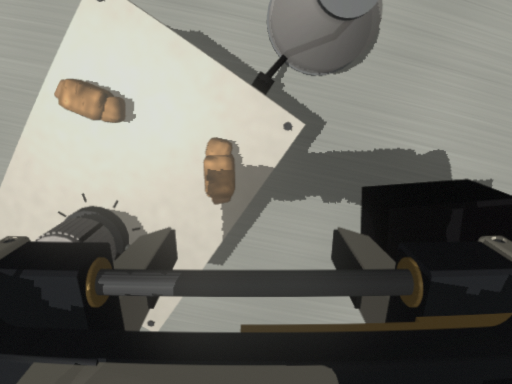

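Wrist view: lump A is vertical with ends at (row 139, col 219) and (200, 220). Lump B has ends (88,58) and (110,124), the mill corner is at (125,305), and the jaws line up with lump A's sides.

```bash
python3 - <<'E'
from h import *
np.set_printoptions(precision=4,suppress=True)
p=robot.camera("wrist")
for n,a,b in (("A",(139,219),(200,220)),("B",(88,58),(110,124))):
    A,B=onz(p,a,.162),onz(p,b,.162);v=A-B;print(n,A,B,(A+B)/2,np.degrees(np.arctan2(v[1],v[0])),np.linalg.norm(v))
print("corner",onz(p,(125,305),.15), "screw",onz(p,(125,287),.15))
plan(.590,.055,.42,-79)
E
```

```text
A [0.6156 0.0475 0.162 ] [0.5658 0.0385 0.162 ] [0.5907 0.043  0.162 ] 10.254229925569636 0.050611178582762796
B [0.6311 0.1769 0.162 ] [0.6238 0.1238 0.162 ] [0.6274 0.1504 0.162 ] 82.08422048278956 0.05361925096656012
corner [ 0.6389 -0.0185  0.15  ] screw [ 0.636 -0.004  0.15 ]
t=3.0 shift [ 29.1 -41.   -1.6] tooly=-78.9 tz=[-0.001 -0.001 -1.   ] q7=-1.66 w=0.092 F=[ 0.2 -0.9  0.6] M=[ 0.03  0.   -0.02] rz=0.1
```

Request:
play_rows(
  series=[29,-42,0,0,0,0.8,1,0,0,20,0,0,0,1,0,0,30,0,0,0,1,0,0,25,0,0,0,1,0,0,0,0,0,0,1],
)

```text
clock: 3.5
position: [0.5878, 0.0534, 0.3401]
tool_rot: [3.128, 0.278, -0.011]
wrist_force: [0.1, 0.1, 1.0]
grip_width: 0.0918
```

```bash
python3 - <<'E'
from h import *
np.set_printoptions(precision=4,suppress=True)
robot.camera("wrist");robot.camera("wrist");robot.camera("wrist");
p=robot.camera("wrist");save("w2",p["image"])
for r in robot.recognise(p,"lump_a_center")[:3]: print(np.round(r["at"]),round(r["conf"],2),onz(p,r["at"],.162))
plan(.590,.0565,.331,-79.7)
E
```

```text
[152.  75.] 0.77 [0.626  0.1641 0.162 ]
t=3.8 shift [-0.1 -0.6 14.6] tooly=-79.7 tz=[ 0.003 -0.    -1.   ] q7=-1.82 w=0.092 F=[ 0.6 -0.8 -0.4] M=[0.05 0.06 0.01] rz=0.0
```

View pics/w2.png

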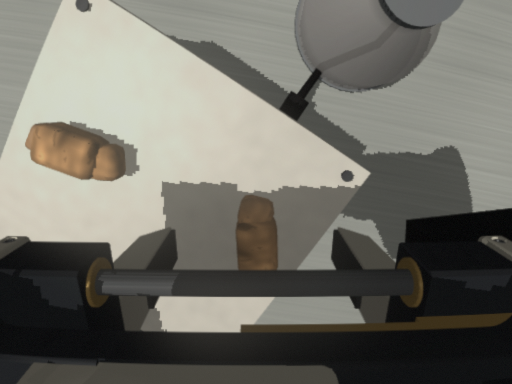

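The view is settled now: lump A (cols 237-277) sits centrally between the fingers, and lump B at (152,75) projects to (0.626, 0.164), which agrees with the fixed cameras. Descend and grip.

Request:
play_rows(
  series=[0,0,10,0,0,0,1,0,0,4,0,0,0,1,0,0,0,0,0,0,-1,0,0,0,0,0,0,-1,0,0,0,0,0,0,-1],
)

```text
clock: 4.25
position: [0.5895, 0.0566, 0.3299]
tool_rot: [-3.129, -0.284, -0.0]
wrist_force: [0.2, -0.2, -0.2]
grip_width: 0.0721
```

Request:
play_rows(
  series=[0,0,0,0,0,0,-1,0,0,0,0,0,0,-1,0,0,-25,0,0,0,-1,0,0,-30,0,0,0,-1,0,0,-25,0,0,0,-1],
)

```text
clock: 4.75
position: [0.5895, 0.0566, 0.4111]
tool_rot: [-3.128, -0.284, -0.001]
wrist_force: [-0.1, 0.5, 0.2]
grip_width: 0.0322
```

```bash
python3 -c "
from h import *
plan(.511,-.231,.40,-79.7)"
```

```text
t=4.8 shift [-129.1  268.7   11. ] tooly=-79.6 tz=[ 0.  0. -1.] q7=-1.77 w=0.032 F=[-0.1  0.5  0.2] M=[-0.04 -0.04  0.02] rz=0.1
```

Request:
play_rows(
  series=[0,0,0,0,0,0,0.4,0,0,0,0,0,0,0.4,0,0,30,0,0,0,0.4,0,0,30,0,0,0,0.4,0,0,20,0,0,0,0.4],
)

```text
clock: 5.25
position: [0.5884, 0.0559, 0.3274]
tool_rot: [3.128, 0.283, -0.007]
wrist_force: [-45.8, -8.8, 163.8]
grip_width: 0.0633
```

Request:
play_rows(
  series=[0,0,0,0,0,0,-1,0,0,0,0,0,0,-1,0,0,0,0,0,0,-1,0,0,0,0,0,0,-1,0,0,0,0,0,0,-1],
)

```text
clock: 5.75
position: [0.5893, 0.0563, 0.3292]
tool_rot: [-3.129, -0.284, 0.001]
wrist_force: [0.2, -0.5, 0.2]
grip_width: 0.029
```

Request:
play_rows(
  series=[0,0,0,0,0,0,-1,0,0,0,0,0,0,-1],
)

```text
clock: 5.95
position: [0.5894, 0.0564, 0.3296]
tool_rot: [3.129, 0.284, -0.0]
wrist_force: [0.4, -0.6, -1.0]
grip_width: 0.0237
```

That call ended with the wrist force at 163.8 N, over the 120 N limit. The fast descent overshot and the fingertips touched the mill top. It can't be undone, so I'll carry on with slower approaches and report it at the end.

Request:
play_rows(
  series=[0,0,0,0,0,0,-1,0,0,-10,0,0,0,-1,0,0,-25,0,0,0,-1,0,0,-25,0,0,0,-1,0,0,-15,0,0,0,-1],
)

```text
clock: 6.45
position: [0.5899, 0.0568, 0.4075]
tool_rot: [-3.129, -0.284, -0.005]
wrist_force: [0.2, -0.3, -0.1]
grip_width: 0.0236
```

```bash
python3 -c "
from h import *
plan(.511,-.231,.40,-79.7)"
```

```text
t=6.5 shift [-129.5  268.9    7.1] tooly=-79.6 tz=[ 0.003  0.    -1.   ] q7=-1.78 w=0.024 F=[ 0.2 -0.3 -0.1] M=[0.03 0.01 0.02] rz=0.1
```

Request:
play_rows(
  series=[-8,17,0,0,0,0,-1,-16,33,0,0,0,0,-1,-20,42,0,0,0,0,-1,-20,42,0,0,0,0,-1,-20,42,0,0,0,0,-1],
)

```text
clock: 6.95
position: [0.5378, -0.1333, 0.4052]
tool_rot: [3.128, 0.285, 0.001]
wrist_force: [0.0, -0.1, -1.2]
grip_width: 0.024
```

Request:
play_rows(
  series=[-20,42,0,0,0,0,-1,-16,33,0,0,0,0,-1,-9,18,0,0,0,0,-1,0,0,20,0,0,0,-1,0,0,35,0,0,0,-1],
)

```text
clock: 7.45
position: [0.5118, -0.2332, 0.3519]
tool_rot: [3.125, 0.279, 0.008]
wrist_force: [0.8, -0.0, -0.2]
grip_width: 0.0237
```

Request:
play_rows(
  series=[0,0,35,0,0,0,-1,0,0,35,0,0,0,-1,0,0,20,0,0,0,-1,0,0,10,0,0,0,-1,0,0,0,0,0,0,-1],
)

```text
clock: 7.95
position: [0.5106, -0.2312, 0.2488]
tool_rot: [-3.127, -0.284, 0.003]
wrist_force: [-0.9, 0.3, -0.4]
grip_width: 0.0238
```

```bash
python3 -c "
from h import *
plan(.511,-.231,.25,-79.7)"
```

```text
t=8.0 shift [ 0.4 -0.1 -1.2] tooly=-79.6 tz=[-0.002  0.001 -1.   ] q7=-1.33 w=0.024 F=[-0.9  0.3 -0.4] M=[0.06 0.01 0.01] rz=0.1
```

Request:
play_rows(
  series=[0,0,0,0,0,0,0,0,0,0,0,0,0,0,0,0,0,0,0,0,0,0,0,-15,0,0,0,0,0,0,-30,0,0,0,0],
)

```text
clock: 8.45
position: [0.51, -0.2312, 0.2945]
tool_rot: [-3.127, -0.284, 0.005]
wrist_force: [0.6, -0.6, 1.0]
grip_width: 0.0457
```

Request:
play_rows(
  series=[0,0,-40,0,0,0,0.3,0,0,-40,0,0,0,0.3,0,0,-30,0,0,0,0.3,0,0,-15,0,0,0,0.3,0,0,0,0,0,0,0.3],
)

```text
clock: 8.95
position: [0.5117, -0.2314, 0.4228]
tool_rot: [3.125, 0.284, 0.007]
wrist_force: [-0.2, 0.5, 0.1]
grip_width: 0.0599
```

```bash
python3 - <<'E'
from h import *
np.set_printoptions(precision=4,suppress=True)
S=robot.camera("scene");D=robot.camera("side");
for p in (S,D):
  for q in ("lump_a_center","pan"):
    for r in robot.recognise(p,q)[:3]: print(q,np.round(r["at"]),round(r["conf"],2),onz(p,r["at"],.162)[:2],onz(p,r["at"],.015)[:2])
a=cv2.resize(S["image"][120:220,120:340],None,fx=3.6,fy=3.6,interpolation=3)
b=cv2.resize(D["image"][140:260,180:360],None,fx=2.6,fy=2.6,interpolation=3)
c=np.zeros((a.shape[0]+b.shape[0]-100,800,3),np.uint8)[:600];c=np.zeros((600,800,3),np.uint8)
a=cv2.resize(S["image"][120:220,120:340],None,fx=3,fy=3,interpolation=3);c[:300,:660]=a;c[300:600,:450]=cv2.resize(D["image"][140:260,180:360],(450,300),interpolation=3)
save("c3",cv2.convertScaleAbs(c,alpha=1.6,beta=10))
plan(.626,.1645,.40,-9.5)
E
```

```text
lump_a_center [172. 309.] 0.69 [0.6318 0.1648] [0.4751 0.2561]
pan [203. 183.] 0.6 [ 0.6236 -0.2351] [ 0.4654 -0.2172]
lump_a_center [221. 222.] 0.65 [0.6142 0.1616] [0.6897 0.0608]
pan [180. 313.] 0.71 [ 0.4794 -0.1103] [ 0.532  -0.2571]
t=9.2 shift [ 185.  -368.5   18.3] tooly=-79.6 tz=[-0.003  0.002 -1.   ] q7=-1.20 w=0.060 F=[ 0.9  0.  -0.8] M=[ 0.    0.04 -0.01] rz=-70.1
```

View pics/c3.png

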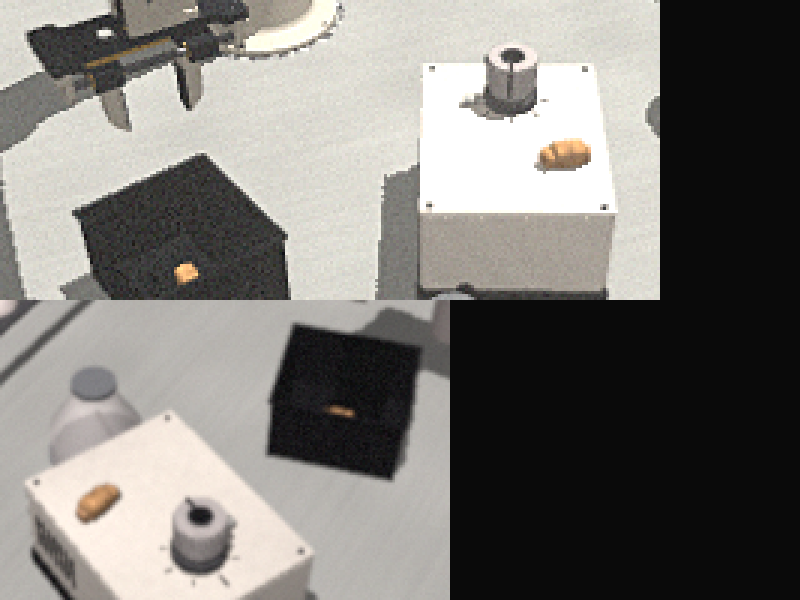

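Lump A is in the pan, showing pale at (272,187) in the upper crop and (411,341) in the lower. Lump B is still on the mill at (154,567) in the upper crop. Going for it.

Request:
play_rows(
  series=[10,-20,0,0,0,0,0.3,20,-40,0,0,0,0,0.3,21,-42,0,0,0,0,0.3,21,-42,0,0,0,0,0.3,21,-42,0,0,0,0,0.3],
)

```text
clock: 9.75
position: [0.569, -0.0301, 0.4186]
tool_rot: [-3.128, -0.283, 0.003]
wrist_force: [0.3, -0.8, -0.5]
grip_width: 0.0595
```

Request:
play_rows(
  series=[21,-42,0,0,0,0,0.3,21,-42,0,0,0,0,0.3,21,-42,0,0,0,0,0.3,19,-37,0,0,0,0,0.3,10,-19,0,0,0,0,0.3],
)

```text
clock: 10.25
position: [0.6263, 0.1689, 0.4184]
tool_rot: [-3.125, -0.292, 0.003]
wrist_force: [-0.3, 1.1, 1.0]
grip_width: 0.0594
```

Request:
play_rows(
  series=[0,0,0,0,0,-7,0.3,0,0,0,0,0,-8,0.3,0,0,0,0,0,-8,0.3,0,0,0,0,0,-8,0.3,0,0,0,0,0,-8,0.3],
)

```text
clock: 10.75
position: [0.6266, 0.1639, 0.4182]
tool_rot: [-2.85, -1.32, 0.003]
wrist_force: [-0.6, 0.4, -0.4]
grip_width: 0.0599
```

Request:
play_rows(
  series=[0,0,0,0,0,-8,0.3,0,0,0,0,0,-8,0.3,0,0,0,0,0,-8,0.3,0,0,0,0,0,-7,0.3,0,0,0,0,0,0,0.3],
)

```text
clock: 11.25
position: [0.6267, 0.1636, 0.4181]
tool_rot: [-2.397, -2.027, 0.003]
wrist_force: [-0.7, 0.0, 0.5]
grip_width: 0.0594
```

```bash
python3 - <<'E'
from h import *
for i in range(3): p=robot.camera("wrist")
for r in robot.recognise(p,"lump_a_center")[:3]: print(np.round(r["at"]),round(r["conf"],2),onz(p,r["at"],.162))
plan(.626,.1645,.332,-10)
E
```

```text
[200. 254.] 0.68 [0.62733071 0.16497296 0.162     ]
t=11.4 shift [ 0.5 -0.7 87.2] tooly=-9.8 tz=[-0.001  0.    -1.   ] q7=-0.86 w=0.060 F=[ 0.6 -0.2 -1. ] M=[ 0.01 -0.07 -0.01] rz=0.2
```

Request:
play_rows(
  series=[0,0,12,0,0,0,0.3,0,0,22,0,0,0,0.3,0,0,20,0,0,0,0.3,0,0,13,0,0,0,0.3,0,0,8,0,0,0,0.3],
)

```text
clock: 11.95
position: [0.6263, 0.1637, 0.3429]
tool_rot: [-2.4, -2.026, 0.003]
wrist_force: [0.2, 0.5, -0.4]
grip_width: 0.0597
```

Request:
play_rows(
  series=[0,0,5,0,0,0,0.3,0,0,3,0,0,0,0.3,0,0,2,0,0,0,0.3,0,0,0,0,0,0,0.3,0,0,0,0,0,0,-1],
)

```text
clock: 12.45
position: [0.6269, 0.164, 0.3353]
tool_rot: [2.4, 2.027, 0.001]
wrist_force: [-0.7, 0.7, 0.5]
grip_width: 0.0552
```

Request:
play_rows(
  series=[0,0,0,0,0,0,-1,0,0,0,0,0,0,-1,0,0,0,0,0,0,-1,0,0,0,0,0,0,-1,0,0,0,0,0,0,-1],
)

```text
clock: 12.95
position: [0.6268, 0.1639, 0.3348]
tool_rot: [2.4, 2.027, 0.0]
wrist_force: [-0.1, -0.1, -0.0]
grip_width: 0.0234
```

Request:
play_rows(
  series=[0,0,-8,0,0,0,-1,0,0,-20,0,0,0,-1,0,0,-25,0,0,0,-1,0,0,-22,0,0,0,-1,0,0,-10,0,0,0,-1],
)

```text
clock: 13.45
position: [0.6271, 0.1645, 0.4226]
tool_rot: [2.399, 2.026, 0.005]
wrist_force: [0.6, 0.1, 0.0]
grip_width: 0.0236
```

```bash
python3 -c "
from h import *
plan(.526,-.226,.42)
from station import robot; print(robot.get_state()['joints'])"
```

```text
t=13.4 shift [-401.9  -34.4    1.8] tooly=-9.6 tz=[ 0.003  0.001 -1.   ] q7=-0.85 w=0.024 F=[0.6 0.1 0. ] M=[-0.1  -0.08  0.04]
[ 0.33308256  0.6234941  -0.9478175   1.52617752  0.52234076  1.25846793
 -0.85442104]
```

Request:
play_rows(
  series=[-20,-1.7,0,0,0,0,-1,-40,-3.4,0,0,0,0,-1,-46,-4,0,0,0,0,-1,-46,-4,0,0,0,0,-1,-46,-4,0,0,0,0,-1],
)

```text
clock: 13.95
position: [0.5759, -0.03, 0.4194]
tool_rot: [-2.4, -2.028, 0.001]
wrist_force: [-0.3, 0.1, 0.4]
grip_width: 0.0238
```

Request:
play_rows(
  series=[-46,-4,0,0,0,0,-1,-46,-4,0,0,0,0,-1,-46,-4,0,0,0,0,-1,-40,-3.4,0,0,0,0,-1,-20,-1.7,0,0,0,0,-1],
)

```text
clock: 14.45
position: [0.525, -0.2257, 0.4191]
tool_rot: [2.406, 2.02, -0.004]
wrist_force: [-0.1, 0.5, 0.2]
grip_width: 0.0239
```

Request:
play_rows(
  series=[-6,0,15,0,0,0,-1,0,0,30,0,0,0,-1,0,0,40,0,0,0,-1,0,0,40,0,0,0,-1,0,0,25,0,0,0,-1],
)

```text
clock: 14.95
position: [0.5246, -0.2245, 0.2659]
tool_rot: [-2.394, -2.027, 0.001]
wrist_force: [-0.3, -1.0, -0.8]
grip_width: 0.0237
```

Request:
play_rows(
  series=[0,0,8,0,0,0,-1,0,0,0,0,0,0,-1,0,0,0,0,0,0,0,0,0,0,0,0,0,0,0,0,0,0,0,0,0],
)

```text
clock: 15.45
position: [0.5264, -0.2269, 0.2632]
tool_rot: [2.398, 2.025, 0.001]
wrist_force: [0.3, -0.1, 0.5]
grip_width: 0.0428
```

Request:
play_rows(
  series=[0,0,0,0,0,0,0,0,0,-15,0,0,0,0,0,0,-35,0,0,0,0,0,0,-45,0,0,0,1,0,0,-45,0,0,0,1],
)

```text
clock: 15.95
position: [0.5255, -0.2263, 0.4042]
tool_rot: [-2.399, -2.028, -0.0]
wrist_force: [0.4, -0.9, -0.4]
grip_width: 0.0573
```

Request:
play_rows(
  series=[0,0,-25,0,0,0,1,0,0,-8,0,0,0,1,0,0,0,0,0,0,1],
)

```text
clock: 16.25
position: [0.5259, -0.2267, 0.4365]
tool_rot: [2.398, 2.025, 0.001]
wrist_force: [0.2, -0.1, 0.1]
grip_width: 0.0812
```

```bash
python3 - <<'E'
from h import *
S=robot.camera("scene");D=robot.camera("side")
for p in (S,D):
  for q in ("lump_a_center","cap_center"):
    for r in robot.recognise(p,q)[:3]: print(q,np.round(r["at"]),round(r["conf"],2),onz(p,r["at"],.19)[:2])
c=np.zeros((600,800,3),np.uint8)
c[:300,:660]=cv2.resize(S["image"][120:220,120:340],None,fx=3,fy=3,interpolation=3);c[300:600,:450]=cv2.resize(D["image"][140:260,180:360],(450,300),interpolation=3)
save("c4",cv2.convertScaleAbs(c,alpha=1.6,beta=10))
plan(.502,.158,.42,92)
E
```

```text
lump_a_center [186. 216.] 0.57 [0.68733611 0.08621488]
cap_center [231. 260.] 0.65 [0.50024112 0.15766727]
t=16.6 shift [375.4 -87.3  13.9] tooly=-9.6 tz=[-0.002  0.001 -1.   ] q7=-0.16 w=0.092 F=[ 0.5 -0.2  1. ] M=[-0.06 -0.12 -0.  ] rz=-101.6
```

View pics/c4.png

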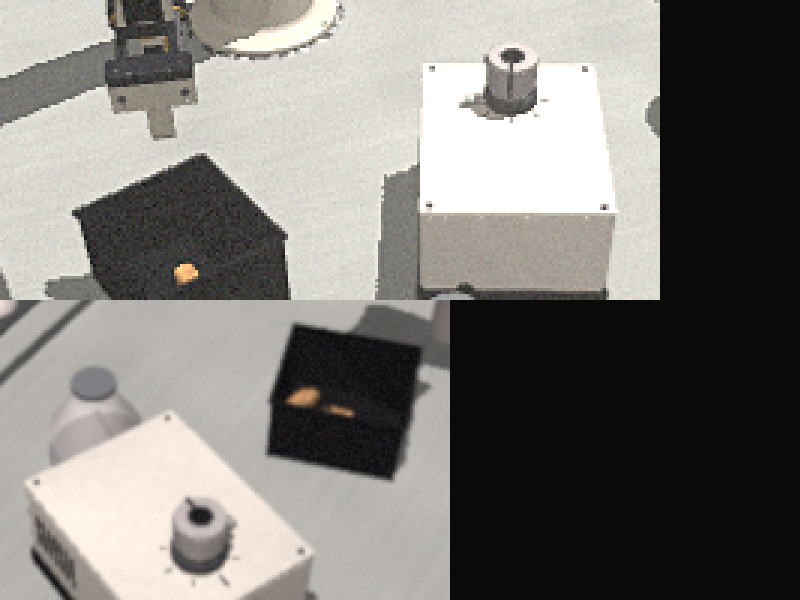

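Both lumps are in the pan: the lower crop shows them at (398,303) and (411,341). The mill top is clear and the pan is unmoved. Now over the cap, with the wrist pre-wound anticlockwise.

Request:
play_rows(
  series=[22,-5,0,0,0,0,1,40,-9,0,0,0,0,1,45,-11,0,0,0,0,1,45,-11,0,0,0,0,1,45,-11,0,0,0,0,1],
)

```text
clock: 17.05
position: [0.5118, -0.0231, 0.4341]
tool_rot: [-2.4, -2.026, 0.001]
wrist_force: [1.1, 0.4, -0.2]
grip_width: 0.0919
```

Request:
play_rows(
  series=[45,-11,0,0,0,0,1,45,-11,0,0,0,0,1,43,-9,0,0,0,0,1,30,-6,0,0,0,0,1,15,-3,0,0,0,0,1],
)

```text
clock: 17.55
position: [0.5016, 0.1612, 0.4344]
tool_rot: [-2.394, -2.032, -0.001]
wrist_force: [0.3, 0.9, 0.0]
grip_width: 0.092
```

Request:
play_rows(
  series=[0,0,0,0,0,-6,1,0,0,0,0,0,-8.5,1,0,0,0,0,0,-8.5,1,0,0,0,0,0,-8.5,1,0,0,0,0,0,-8.5,1],
)

```text
clock: 18.05
position: [0.5025, 0.1575, 0.434]
tool_rot: [-1.553, -2.73, 0.001]
wrist_force: [0.0, -0.3, -0.8]
grip_width: 0.0921
```

Request:
play_rows(
  series=[0,0,0,0,0,-8.5,1,0,0,0,0,0,-8.5,1,0,0,0,0,0,-8.5,1,0,0,0,0,0,-8.5,1,0,0,0,0,0,-8.5,1],
)

```text
clock: 18.55
position: [0.5026, 0.1574, 0.434]
tool_rot: [-0.458, -3.107, -0.0]
wrist_force: [-0.2, 0.4, -0.0]
grip_width: 0.0917
```

Request:
play_rows(
  series=[0,0,0,0,0,-8.5,1,0,0,0,0,0,-8.5,1,0,0,0,0,0,-8.5,1,0,0,0,0,0,-8.5,1,0,0,0,0,0,-8.5,1],
)

```text
clock: 19.05
position: [0.5027, 0.1574, 0.4339]
tool_rot: [0.699, -3.061, -0.001]
wrist_force: [0.2, -0.1, 0.1]
grip_width: 0.0917
```

Request:
play_rows(
  series=[0,0,0,0,0,-6,1,0,0,0,0,0,-4,1,0,0,0,0,0,0,1,0,0,0,0,0,0,1],
)

```text
clock: 19.45
position: [0.5027, 0.1575, 0.4342]
tool_rot: [0.951, -2.993, -0.001]
wrist_force: [-0.3, 0.1, 0.2]
grip_width: 0.0917
```

```bash
python3 - <<'E'
from h import *
for i in range(2): p=robot.camera("wrist")
save("w3",p["image"])
for r in robot.recognise(p,"cap_center")[:3]: print(np.round(r["at"]),round(r["conf"],2),onz(p,r["at"],.2)[:2])
plan(.502,.158,.35,125)
E
```

```text
[212. 250.] 0.78 [0.5056497  0.15630209]
t=19.6 shift [ 0.3  0.8 84.5] tooly=125.3 tz=[-0. -0. -1.] q7=1.20 w=0.092 F=[0.2 0.5 1.4] M=[ 0.16 -0.13 -0.01] rz=0.3
```

View pics/w3.png

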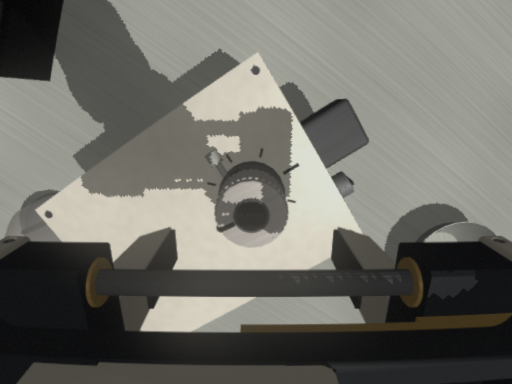

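In the wrist view the cap hole is at (214,250), the outer end of the index line at (230,217), and the long mill line runs (173,285) to (164,299). The jaws straddle the cap axis.

```bash
python3 - <<'E'
from h import *
p=robot.camera("wrist")
h=onz(p,(214,250.5),.209);e=onz(p,(230,217),.209);l1=onz(p,(173,285),.15);l2=onz(p,(164,299),.15)
an=lambda v:np.degrees(np.arctan2(v[1],v[0]))
print(h,e,l1,l2,"idx",an(e-h),"from nominal axis",an(e-np.array([.502,.158,.209])),"line",an(l2-l1),an(l2[:2]-np.array([.502,.158])))
E
```

```text
[0.50419493 0.15550118 0.209     ] [0.5292628  0.14238767 0.209     ] [0.47239538 0.17069435 0.15      ] [0.45841368 0.17599224 0.15      ] idx -27.614971653823332 from nominal axis -29.798056267759712 line 159.24750881760298 157.56938297006846
```

Request:
play_rows(
  series=[0,0.5,10,0,0,0,1,0,0,20,0,0,0,1,0,0,20,0,0,0,1,0,0,14,0,0,0,1,0,0,8,0,0,0,1],
)

```text
clock: 20.15
position: [0.5021, 0.1577, 0.3612]
tool_rot: [0.954, -2.992, 0.0]
wrist_force: [0.7, -0.0, 0.3]
grip_width: 0.0919
```

Request:
play_rows(
  series=[0,0,6,0,0,0,1,0,0,4,0,0,0,1,0,0,2,0,0,0,1,0,0,0,0,0,0,1,0,0,0,0,0,0,-1],
)

```text
clock: 20.65
position: [0.5026, 0.1581, 0.3512]
tool_rot: [-0.954, 2.992, 0.0]
wrist_force: [0.3, -0.3, 0.1]
grip_width: 0.0871
```

Request:
play_rows(
  series=[0,0,0,0,0,0,-1,0,0,0,0,0,0,-1,0,0,0,0,0,0,-1,0,0,0,0,0,0,-1,0,0,0,0,0,0,-1],
)

```text
clock: 21.15
position: [0.5036, 0.1565, 0.3509]
tool_rot: [-0.951, 2.993, -0.005]
wrist_force: [2.2, -5.1, 1.6]
grip_width: 0.0556
```

```bash
python3 -c "
from h import *
plan(.503,.157,.35,125)"
```

```text
t=21.1 shift [0.2 0.7 0.9] tooly=125.3 tz=[ 0.002 -0.003 -1.   ] q7=1.13 w=0.056 F=[ 2.2 -5.1  1.6] M=[-0.84 -0.63 -0.02] rz=0.3
```

Request:
play_rows(
  series=[0,-1.7,0,0,0,0,-1,0,0,0,0,0,4,-1,0,0,0.1,0,0,8,-1,0,0,0.1,0,0,8,-1,0,0,0.2,0,0,8,-1],
)

```text
clock: 21.65
position: [0.5038, 0.1562, 0.3504]
tool_rot: [-0.192, 3.135, -0.001]
wrist_force: [0.4, -1.3, 0.3]
grip_width: 0.0559
```

```bash
python3 -c "
from h import *
plan(.503,.157,.35,125)"
```

```text
t=21.6 shift [0.7 0.9 0.4] tooly=97.0 tz=[ 0.001 -0.    -1.   ] q7=0.71 w=0.056 F=[ 0.4 -1.3  0.3] M=[-0.31 -0.45  0.02] rz=-28.0
```

Request:
play_rows(
  series=[0,0,0.1,0,0,8,-1,0,0,0.1,0,0,8,-1,0,0,0.2,0,0,8,-1,0,0,0.1,0,0,8,-1,0,0,0.2,0,0,8,-1],
)

```text
clock: 22.15
position: [0.5038, 0.1562, 0.3498]
tool_rot: [0.891, 3.011, 0.0]
wrist_force: [0.8, -1.3, -0.1]
grip_width: 0.0553
```

Request:
play_rows(
  series=[0,0,0.1,0,0,8,-1,0,0,0.1,0,0,8,-1,0,0,0.2,0,0,8,-1,0,0,0.1,0,0,8,-1,0,0,0.2,0,0,8,-1],
)

```text
clock: 22.65
position: [0.5039, 0.1563, 0.3491]
tool_rot: [1.867, 2.525, 0.001]
wrist_force: [1.1, -1.5, -0.2]
grip_width: 0.0555
```

Request:
play_rows(
  series=[0,0,0.1,0,0,8,-1,0,0,0.1,0,0,8,-1,0,0,0.2,0,0,8,-1,0,0,0.1,0,0,8,-1,0,0,0.1,0,0,5,-1],
)

```text
clock: 23.15
position: [0.5039, 0.1563, 0.3485]
tool_rot: [2.571, 1.803, 0.002]
wrist_force: [2.9, -1.8, -1.7]
grip_width: 0.0554
```

```bash
python3 -c "
from h import *
plan(.503,.157,.35,-49)"
```

```text
t=23.1 shift [ 0.3 -1.1 -1.5] tooly=-19.9 tz=[ 0.002 -0.    -1.   ] q7=-1.05 w=0.055 F=[ 2.9 -1.8 -1.7] M=[-0.43 -0.67  0.05] rz=29.1
```

Request:
play_rows(
  series=[0,0,0.1,0,0,6,-1,0,0,0.1,0,0,6,-1,0,0,0.1,0,0,5,-1,0,0,0.1,0,0,3,-1,0,0,0,0,0,0,-1],
)

```text
clock: 23.65
position: [0.504, 0.1563, 0.3481]
tool_rot: [2.843, 1.335, 0.002]
wrist_force: [3.6, -2.3, -0.4]
grip_width: 0.0555
```

```bash
python3 -c "
from h import *
plan(.503,.157,.35,-49)"
```

```text
t=23.6 shift [-0.1 -1.2 -1.9] tooly=-39.7 tz=[ 0.002 -0.    -1.   ] q7=-1.35 w=0.056 F=[ 3.6 -2.3 -0.4] M=[-0.52 -0.77 -0.08] rz=9.3
```

Request:
play_rows(
  series=[0,0,0,0,0,2,-1,0,0,0.1,0,0,2,-1,0,0,0,0,0,2,-1,0,0,0,0,0,0,-1],
)

```text
clock: 24.05
position: [0.504, 0.1562, 0.348]
tool_rot: [2.908, 1.187, 0.002]
wrist_force: [4.3, -2.9, -0.3]
grip_width: 0.0554
```

```bash
python3 -c "
from h import *
plan(.503,.157,.35,-49)"
```

```text
t=24.1 shift [-0.2 -1.3 -2. ] tooly=-45.6 tz=[ 0.002 -0.    -1.   ] q7=-1.44 w=0.055 F=[ 4.3 -2.9 -0.3] M=[-0.6  -0.93 -0.01] rz=3.4
```

Free so far. Small steps now, reading the torque between them.

Request:
play_rows(
  series=[0,0,0,0,0,1.5,-1,0,0,0,0,0,1.5,-1,0,0,0,0,0,0,-1],
)

```text
clock: 24.35
position: [0.504, 0.1562, 0.348]
tool_rot: [2.939, 1.109, 0.002]
wrist_force: [5.2, -2.4, -1.0]
grip_width: 0.0554
```

```bash
python3 -c "
from h import *
plan(.503,.157,.35,-49)"
```

```text
t=24.4 shift [-0.2 -1.3 -2. ] tooly=-48.7 tz=[ 0.001 -0.    -1.   ] q7=-1.49 w=0.055 F=[ 5.2 -2.4 -1. ] M=[-0.67 -1.08  0.02] rz=0.3
```

Request:
play_rows(
  series=[0,0,0,0,0,1.5,-1,0,0,0,0,0,1.5,-1,0,0,0,0,0,0,-1],
)

```text
clock: 24.65
position: [0.5039, 0.1564, 0.348]
tool_rot: [2.964, 1.036, 0.003]
wrist_force: [5.0, -3.4, -0.8]
grip_width: 0.0555
```

```bash
python3 -c "
from h import *
plan(.503,.157,.35,-49)"
```

```text
t=24.6 shift [-0.3 -1.1 -2. ] tooly=-51.5 tz=[ 0.002 -0.001 -1.   ] q7=-1.54 w=0.055 F=[ 5.  -3.4 -0.8] M=[-0.82 -1.13  1.03] rz=-2.5
```

Request:
play_rows(
  series=[0,0,0,0,0,1.5,-1,0,0,0,0,0,1.5,-1,0,0,0,0,0,0,-1],
)

```text
clock: 24.95
position: [0.5044, 0.1567, 0.3482]
tool_rot: [2.991, 0.958, 0.005]
wrist_force: [6.7, -2.0, -2.1]
grip_width: 0.0558
```

```bash
python3 -c "
from h import *
plan(.503,.157,.35,-49)"
```

```text
t=24.9 shift [-0.9 -1.1 -1.8] tooly=-54.5 tz=[ 0.003  0.    -1.   ] q7=-1.58 w=0.056 F=[ 6.7 -2.  -2.1] M=[-0.53 -1.46  0.96] rz=-5.5
```

The torque rose from about 0 to 1.0 N m at tool heading ≈ -51°, predicted -49°, so the cap is bottomed out; the pads then slipped slightly. I'll unload in small steps to find the zero-torque heading.

Request:
play_rows(
  series=[0,0,0,0,0,-1,-1,0,0,0,0,0,0,-1],
)

```text
clock: 25.15
position: [0.5044, 0.1566, 0.3482]
tool_rot: [2.983, 0.984, 0.005]
wrist_force: [6.8, -2.2, -2.2]
grip_width: 0.0554
```

```bash
python3 -c "
from h import *
plan(.504,.1565,.35,35)"
```

```text
t=25.1 shift [-0.4 -0.1 -1.8] tooly=-53.5 tz=[ 0.003  0.001 -1.   ] q7=-1.57 w=0.055 F=[ 6.8 -2.2 -2.2] M=[-0.42 -1.49  0.65] rz=-88.5
```

Request:
play_rows(
  series=[0,0,0,0,0,-1,-1,0,0,0,0,0,0,-1],
)

```text
clock: 25.35
position: [0.5044, 0.1566, 0.3482]
tool_rot: [2.975, 1.009, 0.005]
wrist_force: [6.1, -1.2, -0.9]
grip_width: 0.0554
```

```bash
python3 -c "
from h import *
plan(.504,.1565,.35,35)"
```

```text
t=25.4 shift [-0.4 -0.2 -1.8] tooly=-52.5 tz=[ 0.003  0.001 -1.   ] q7=-1.55 w=0.055 F=[ 6.1 -1.2 -0.9] M=[-0.37 -1.4   0.24] rz=-87.5
```

Request:
play_rows(
  series=[0,0,0,0,0,-4,-1,0,0,-0.2,0,0,-8,-1,0,0,-0.1,0,0,-8,-1,0,0,-0.2,0,0,-8,-1,0,0,-0.1,0,0,-8,-1],
)

```text
clock: 25.85
position: [0.5041, 0.1569, 0.3488]
tool_rot: [2.514, 1.885, 0.004]
wrist_force: [5.0, -1.7, -2.8]
grip_width: 0.0554
```

Request:
play_rows(
  series=[0,0,-0.1,0,0,-8,-1,0,0,-0.2,0,0,-8,-1,0,0,-0.1,0,0,-8,-1,0,0,-0.2,0,0,-8,-1,0,0,-0.1,0,0,-8,-1],
)

```text
clock: 26.35
position: [0.5036, 0.1569, 0.3494]
tool_rot: [-1.717, -2.631, -0.002]
wrist_force: [2.8, 0.0, -0.4]
grip_width: 0.0556
```

Request:
play_rows(
  series=[0,0,-0.1,0,0,-7,-1,0,0,-0.1,0,0,-5,-1,0,0,0,0,0,-2,-1,0,0,0,0,0,0,-1,0,0,0,0,0,0,-1],
)

```text
clock: 26.85
position: [0.5034, 0.1569, 0.3496]
tool_rot: [1.394, 2.815, 0.001]
wrist_force: [1.6, -0.7, 3.5]
grip_width: 0.0553
```

```bash
python3 - <<'E'
from h import *
plan(.504,.1565,.35,38.3)
S=robot.camera("scene");D=robot.camera("side");W=robot.camera("wrist")
for q in("hopper","squeeze","bowl","pan"):
  print(q,[(np.round(r["at"]),round(r["conf"],2)) for p in (S,D) for r in robot.recognise(p,q)[:1]])
c=np.zeros((600,800,3),np.uint8)
c[:300,:400]=cv2.resize(S["image"][125:185,250:330],(400,300),interpolation=3);c[300:,:400]=cv2.resize(D["image"][200:260,220:300],(400,300),interpolation=3)
c[:300,400:]=cv2.resize(S["image"],(400,300));c[300:,400:]=cv2.resize(D["image"],(400,300))
save("c5",cv2.convertScaleAbs(c,alpha=1.4,beta=10));save("w5",cv2.convertScaleAbs(W["image"],alpha=1.3,beta=10))
# expected index ends
ax=np.array([.5035,.1572]);zt=.2075
for a in (157.6+90,157.6):
  e=ax+.027*np.array([np.cos(np.radians(a)),np.sin(np.radians(a))])
  for p,n in((S,"S"),(D,"D"),(W,"W")): print(a,n,proj(p,[[*e,zt],[*e,zt-.036],[*ax,zt]]).round(1).tolist())
E
```

```text
t=26.9 shift [-0.7  0.2 -0.4] tooly=37.3 tz=[ 0.  0. -1.] q7=-0.18 w=0.055 F=[ 1.6 -0.7  3.5] M=[-0.11 -0.47  0.11] rz=-1.0
hopper [(array([249., 271.]), 0.6), (array([186., 217.]), 0.56)]
squeeze [(array([210.,  91.]), 0.81), (array([136., 362.]), 0.82)]
bowl [(array([150., 358.]), 0.96), (array([369., 205.]), 0.92)]
pan [(array([204., 181.]), 0.87), (array([178., 316.]), 0.68)]
247.6 S [[282.0, 138.8], [281.6, 147.8], [290.3, 138.8]]
247.6 D [[268.0, 221.5], [267.4, 230.6], [259.4, 226.3]]
247.6 W [[204.7, 302.4], [214.0, 264.2], [252.5, 278.6]]
157.6 S [[289.9, 134.2], [289.4, 143.1], [290.3, 138.8]]
157.6 D [[265.9, 233.2], [265.4, 242.3], [259.4, 226.3]]
157.6 W [[222.0, 233.4], [228.5, 206.3], [252.5, 278.6]]
```

View pics/c5.png

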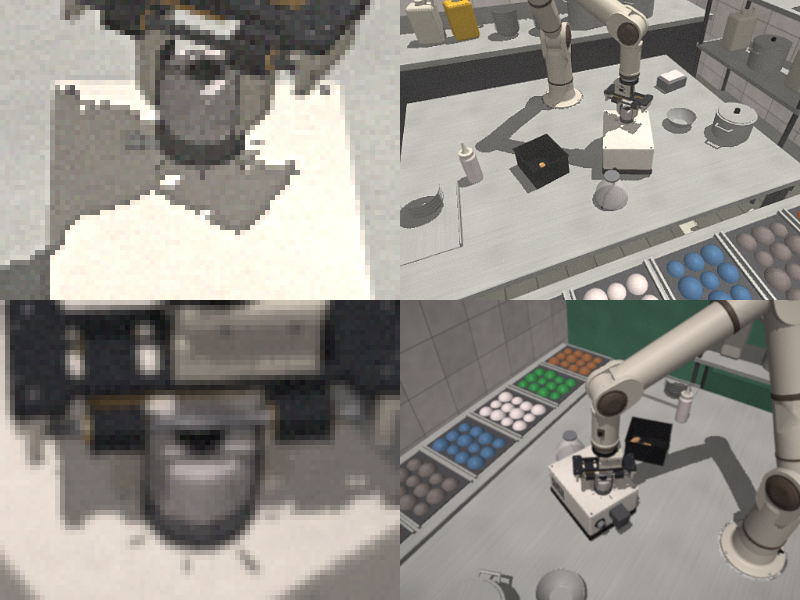

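View pics/w5.png

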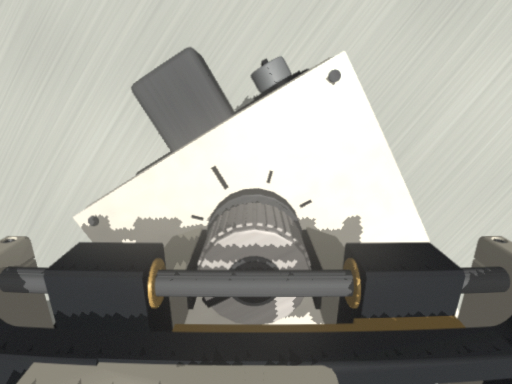

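The wrist view shows the index line at about (302,208), predicted (302.4,204.7) for exactly a quarter turn open. The bystanders and pan have not moved. A last nudge of under a degree, then hold and check.

Request:
play_rows(
  series=[0,0,0,0,0,-0.8,-1,0,0,0,0,0,0,-1,0,0,0,0,0,0,-1,0,0,0,0,0,0,-1],
)

```text
clock: 27.8
position: [0.5034, 0.1568, 0.3495]
tool_rot: [-1.372, -2.826, -0.001]
wrist_force: [0.9, 1.2, 6.6]
grip_width: 0.0554
```

```bash
python3 -c "
from h import *
plan(.504,.1565,.35,38.3)
print(robot.sign_off())"
```

```text
t=27.8 shift [-0.6  0.3 -0.5] tooly=38.2 tz=[ 0.  0. -1.] q7=-0.16 w=0.055 F=[0.9 1.2 6.6] M=[ 0.19 -0.26 -0.05] rz=-0.1
the job is handed in; nothing more can be done
None
```

The job is done and handed in at 27.8 s, but **the wrist-force limit was broken once, so it may be judged a failure**. While I was re-approaching the first lump, a fast descent overshot and the fingertips touched the mill top. The wrist force read 163.8 N against the 120 N limit. I made all later descents slowly, and every reading after that stayed below about 10 N.

- **Ginger:** both lumps went into the scrap pan, and the pictures after each drop showed them there. The first grasp of lump A missed because I lifted before the fingers had closed; the second try held.
- **Cap:** I screwed it clockwise until the torque jumped from about 0 to 1.0 N m. That was within about 2° of where the index line had predicted the stop, and the pads slipped a little there.
- **Quarter turn:** I eased off to zero torque (tool heading about -52°) and backed off about 90°, to 38.2°. In the wrist picture the index line was within a few pixels of where a quarter turn puts it, though the picture only resolves a few degrees.
- **Finish:** the gripper is still holding the cap, with the jaws at 55 mm and almost no torque on it.
- **Bystanders:** hopper, squeeze bottle, bowl and pan were found within about 4 pixels of where they started; the detections vary by about that much.

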